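# Extractor on, then saw on

### The arm

A 6-joint arm with a two-finger parallel gripper is mounted at the origin on the work surface. World frame = base frame: x ahead of the robot, y to its left, z up, the work surface at z = 0. Lengths are in m, angles in degrees, forces in N, time in s.
With the tool pointing down it reaches from about 0.4 to 0.825 m from the base axis. Payload 7 kg.
Tool frame: the origin (TCP) lies midway between the tips of the shut fingers; the grasp point (between the pads) lies 19 mm behind it; z points along the fingers, y is the direction in which the jaws open and shut (so a half turn about z gives the same grasp; the last joint's range is limited). The gripper opens to 88 mm and grips with 3 to 60 N. Pads are 19 mm wide; open, the fingers measure 130 mm over their backs; the gripper's body (78 mm by 193 mm) begins 47 mm behind the grasp point.
Start: joints at [-59.066, 20.546, 0.682, 0, -70.136, -16.507], TCP at [0.168, -0.654, 0.227] pointing down, gripper open.
Joint ranges: [-176.03, 176.03], [-82.01, 121.73], [-58.28, 71.71], [-173.87, 95.51], [-174.79, -0.11], [-173.66, 173.66]. Speed limits (degrees/s): [136.94, 136.94, 172.46, 180, 180, 180].

### API

Orientations are given as [roll, pitch, yaw] about the fixed x, y, z axes, in that order (R = Rz(yaw) Ry(pitch) Rx(roll)).
In Python, from plant import get_state, capture, close_job gives the robot as it stands.
- The arm moves only by the tool apply_moves, never from a script. Its argument "commands" is a list of rows, each an object with "grip": the opening, from 0 (shut) to 1 (fully open); "dp": the shift along the tool's x, y, z in mm, a list of three; "yaw": the turn about the tool's z in rad. A call has 1 to 12 rows; each row is the pose to reach, as a shift and turn from the pose commanded when the call began, along the tool's axes at that moment; what a row does not reach only later rows make up. A row lasts 1/8 s, in which the tool goes at most 62.5 mm and 10.7 degrees, less where a joint would pass 70% of its speed; a pose out of reach is approached as far as the arm can. A call with a gripper value outside its range is refused whole. The fingers move at their own pace and stop on an object; "newtons" is the grip in N (left out, the last holds). Time passes only in rows, so rows that repeat a pose let the fingers close. It gives the time, the measured TCP pose, the force and the opening at its end, in the units of the state.
- get_state(): the state, without advancing time (a new reading comes with each control period).
- capture(name): name is "scene" or "top" or "wrist"; returns a dict with "color" (384x512x3 uint8, red, green, blue), "camera_matrix" (3x3 intrinsics, pixels), "xyz" and "rotation" of the camera in the world; the wrist camera has in their place "T_tool_cam" (4x4, takes a point from camera to tool coordinates, whose origin is the TCP and whose axes are the flange's). Camera axes: x right, y up, looking along -z (the intrinsics and any distortion apply to the point x, -y, -z); pixel columns grow to the right and rows downward; lengths in m; the calibration is good to about 2 mm. The wrist camera is an equidistant fisheye: a pixel r from the principal point sees the ray r / f radians off the axis. A picture is of the moment at which its call begins: read the wrist's pose just before it. There is no depth.
- close_job(): hands the job in, once; it reports no verdict.
The state is a dict: "time_s": time; "joints": joint angles; "qd": joint speeds; "joint_torque": joint torques, N m; "tcp_pos": TCP position; "eef_rot": TCP orientation; "contact_force": force on the tool from outside, world axes, zero at the start; "moment": the same for the moment, N m; "gripper_width": finger opening in m.
Only numpy, scipy, OpenCV 4.12 (cv2) and the standard library are available. Lean on these libraries where they do the work, as an engineer would, in place of code of your own. Each camera call takes 0.05 s, during which the arm holds its last target.

### The job

Start the dust extractor and then the saw: with the fingertips, gently press the square button on the loose radio handset fully down where the handset lies, and after that the square button on the saw's bolted-down control station, then draw back. Both square buttons stay down by themselves. Do not touch any of the round buttons, do not pick up or shove the handset, and leave everything else on the table where it is.

Things in the scene. Friction and masses are not known exactly. Their poses are not given: they have to be found in the camera images.
- handset: Extractor's loose radio handset: light-grey box lying flat, 160 (x) x 60 (y) x 30 (z) mm, 0.35 kg, black stub aerial (12 mm thick, 25 mm long) on its +x end. Origin: centre of underside. On its top, black buttons in a row along x: square at +50 mm (nearest the aerial), small round at 0, wide mushroom at -50 mm. It may lie turned any way about the vertical and slides if pushed sideways.
- handset_start_top (a point): Centre of the top face of the handset's square button, 26 x 26 mm, at first 14 mm above the handset's top, so 44 mm above the table; goes down with the button. Axes as the handset's (z up).
- handset_start (a joint): Travel of the handset's square button: 0 = out, 0.008 m = fully down. Moves straight down against about 3 N of steady friction, then meets a hard stop; stays where it is left. Over 6 mm counts as pressed; over 30 N of finger force on handset or station is too rough.
- handset_mid: Small round button of the handset, 24 mm across, top 14 mm above the handset's top. Origin: on the handset's top face, button's centre. Leave untouched.
- handset_stop: Mushroom button of the handset, 36 mm across, top 18 mm above the handset's top. Origin: on the handset's top face, button's centre. Leave untouched.
- station: The saw's control station, a slate-grey steel box with a bright plate on top, 200 (x) x 80 (y) x 60 (z) mm, bolted to the table by a 240 x 40 x 5 mm foot along x. Origin: centre of its underside. Its top (z = 60 mm) carries three black buttons in a row along its x: wide mushroom at x = -60 mm, square at x = 0, small round at x = +60 mm.
- saw_start_top (a point): Centre of the top face of the station's square button, 26 x 26 mm, at first 14 mm above the station's top, so 74 mm above the table; goes down with the button. Axes as the station's (z up).
- saw_start (a joint): Travel of the station's square button: 0 = out, 0.008 m = fully down; same friction, stop and behaviour as the handset's square button.
- saw_jog: Small round button of the station, 24 mm across, top 14 mm above the station's top. Origin: on the station's top face, button's centre. Leave untouched.
- saw_stop: Mushroom button of the station, 36 mm across, top 18 mm above the station's top. Origin: on the station's top face, button's centre. Leave untouched.
- tube: Loose offcut of dark square steel tube standing on end between handset and station, 40 x 40 x 70 mm high. Origin: centre of its underside.
- slug: Loose round steel slug standing on end between handset and station, 34 mm across, 45 mm high. Origin: centre of its underside.
- square: Loose machinist's square lying flat: dark stock 20 (x) x 90 (y) x 16 mm, thin steel blade 130 mm long towards its +x. Origin: centre of the stock's underside.
- wrench: Loose steel wrench 180 mm long, lying flat along its x. Origin: underside, about the middle.
- angle: Loose offcut of dark angle steel, 40 (x) x 110 (y) x 40 mm high. Origin: centre of its underside.
- mug: Loose white mug, 80 mm across, 90 mm high. Origin: centre of its underside.
- pushblock: Loose wooden push block, base 100 x 60 x 22 mm with an upright grip, 72 mm high. Origin: centre of its underside.

How it is judged:
By the outcome, as a careful person would: the job done as asked, in the order asked, and still so for the second after the job is handed in, with the robot touching nothing.
It also fails if it takes over 48 s, if anything falls off the work surface, if the arm or the gripper's body presses on something with over 40 N, if the wrist force passes 120 N, or if a joint passes its speed limit or range.

## Working session

There is one attempt and no reset: what is moved stays moved. The work goes in short steps, Python scripts to look and compute and a tool call to move; the robot and the scene stay as the last step left them, time stands still between calls to the robot, and variables do not carry over. Pictures are saved under pics/ and viewed, and the job is handed in when it is done.

Besides the shell and the picture viewer there is one more tool, called after "Emit:" as name(argument=value, ...), one argument or row to a line, values as JSON. apply_moves: Moves the arm, as the interface text tells. Its arguments: {"type":"object","properties":{"commands":{"type":"array","items":{"type":"object","properties":{"grip":{"type":"number"},"dp":{"type":"array","items":{"type":"number"}},"yaw":{"type":"number"}}}},"newtons":{"type":"number"}},"required":["commands"]}

```bash
ls; mkdir -p pics
python3 - <<'E'
from plant import get_state, capture
import cv2,numpy as np
s=get_state();print(s)
for n in ["scene","top","wrist"]:
    c=capture(n);cv2.imwrite(f"pics/{n}0.png",c["color"][:,:,::-1])
    print(n,{k:np.round(v,4).tolist() if not isinstance(v,str) else v for k,v in c.items() if k!="color"})
    np.savez(f"{n}0.npz",**c)
E
```

```text
pics
{'time_s': 0.0, 'joints': array([-5.90643245e+01,  2.05921403e+01,  6.33793702e-01, -2.09463466e-02,
       -7.01363405e+01, -1.65059306e+01]), 'qd': array([ 0.03363846, -0.02818765, -0.04362308, -0.03738554,  0.03004558,
        0.0342332 ]), 'joint_torque': array([ 5.15685842e-04, -5.82707334e+01,  2.93053633e+01,  6.99657887e+00,
        6.85199499e-03, -1.77102997e-04]), 'tcp_pos': array([ 0.16804791, -0.65323537,  0.22561229]), 'eef_rot': array([ 1.79903620e+02, -8.02534025e-03, -1.65577382e+02]), 'contact_force': array([-0.11471042,  0.02982064, -0.95875335]), 'moment': array([ 0.01210829,  0.00476857, -0.00635874]), 'gripper_width': 0.08742861229811463}
scene {'camera_matrix': [[427.5405, 0.0, 254.1029], [0.0, 427.5405, 189.6992], [0.0, 0.0, 1.0]], 'xyz': [1.5011, -0.113, 0.7663], 'rotation': [53.7155, 0.3518, 81.2169]}
top {'camera_matrix': [[448.5355, 0.0, 255.0572], [0.0, 448.5355, 189.1714], [0.0, 0.0, 1.0]], 'xyz': [0.3554, -0.0139, 1.4392], 'rotation': [9.4347, 1.4944, -89.9086]}
wrist {'camera_matrix': [[297.3186, 0.0, 253.7196], [0.0, 297.3186, 188.1938], [0.0, 0.0, 1.0]], 'T_tool_cam': [[-0.0005, 0.9628, 0.2701, 0.0728], [1.0, 0.0003, 0.0007, -0.0002], [0.0006, 0.2701, -0.9628, -0.1594], [0.0, 0.0, 0.0, 1.0]]}
```

View pics/scene0.png

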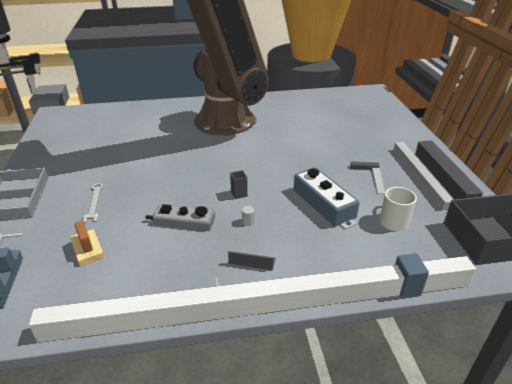

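View pics/top0.png

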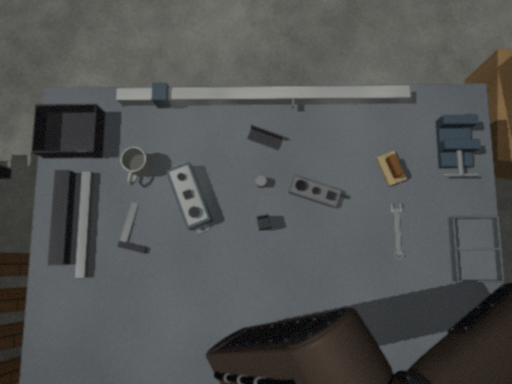

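View pics/wrist0.png

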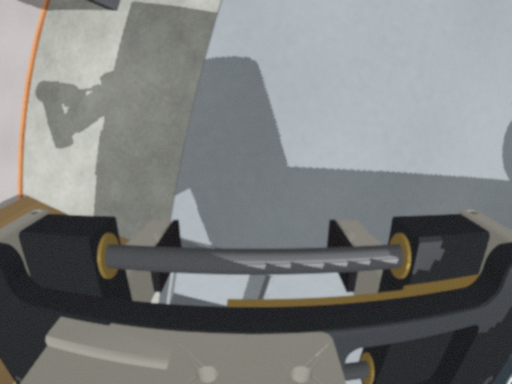

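The scene and top views show the handset at top (315,190), with its aerial towards (345,195), and the station at top (190,195). The tube is at (264,222) and the slug at (261,181). I'll zoom in on the buttons next.

```bash
cat > h.py <<'E'
import numpy as np,cv2
from scipy.spatial.transform import Rotation as R
def ray(c,uv):
    K=c["camera_matrix"];d=np.array([(uv[0]-K[0,2])/K[0,0],-(uv[1]-K[1,2])/K[1,1],-1.])
    Rm=R.from_euler('xyz',c["rotation"],degrees=True).as_matrix()
    return np.array(c["xyz"]),Rm@d
def onz(c,uv,z):
    o,d=ray(c,uv);return o+d*(z-o[2])/d[2]
def tri(c1,p1,c2,p2):
    o1,d1=ray(c1,p1);o2,d2=ray(c2,p2)
    t=np.linalg.lstsq(np.c_[d1,-d2],o2-o1,rcond=None)[0]
    a=o1+t[0]*d1;b=o2+t[1]*d2;return (a+b)/2,np.linalg.norm(a-b)
E
python3 - <<'E'
import cv2,numpy as np
for n,boxes in {"top":[(285,165,355,217),(160,155,230,239)],"scene":[(140,195,220,235),(285,160,365,230)]}.items():
    im=cv2.imread(f"pics/{n}0.png")
    o=[]
    for (a,b,c,d) in boxes:
        cr=cv2.resize(im[b:d,a:c],None,fx=5,fy=5,interpolation=cv2.INTER_CUBIC)
        for i in range(0,c-a,10): cv2.putText(cr,str(a+i),(i*5,8),0,.3,(0,255,255),1)
        for i in range(0,d-b,10): cv2.putText(cr,str(b+i),(0,i*5+4),0,.3,(0,255,255),1)
        o.append(cr)
    H=max(x.shape[0] for x in o)
    o=[np.pad(x,((0,H-x.shape[0]),(0,0),(0,0))) for x in o]
    cv2.imwrite(f"pics/{n}0z.png",np.hstack(o))
    g=cv2.cvtColor(im,cv2.COLOR_BGR2GRAY)
    for (a,b,c,d) in boxes:
        for th in (40,50,60):
            m=(g[b:d,a:c]<th).astype(np.uint8)
            k,l,st,ce=cv2.connectedComponentsWithStats(m)
            print(n,th,[(st[i,4],(st[i,:4]+[a,b,0,0]).tolist(),(ce[i]+[a,b]).round(1).tolist()) for i in range(1,k) if st[i,4]>15])
E
```

```text
top 40 [(np.int32(58), [297, 181, 9, 8], [300.4, 184.7])]
top 50 [(np.int32(78), [296, 181, 10, 9], [300.6, 185.1]), (np.int32(27), [313, 188, 6, 6], [315.5, 190.1]), (np.int32(38), [327, 192, 8, 7], [330.6, 195.2])]
top 60 [(np.int32(93), [296, 180, 11, 11], [301.0, 184.9]), (np.int32(38), [313, 187, 7, 7], [315.8, 190.2]), (np.int32(60), [327, 191, 9, 9], [330.9, 195.2]), (np.int32(25), [340, 193, 8, 5], [343.3, 195.6])]
top 40 []
top 50 [(np.int32(24), [204, 214, 9, 10], [209.6, 219.7])]
top 60 [(np.int32(32), [160, 162, 5, 13], [162.2, 168.7]), (np.int32(25), [179, 174, 6, 6], [181.1, 176.5]), (np.int32(39), [184, 191, 8, 7], [187.3, 194.0]), (np.int32(275), [190, 198, 33, 32], [211.7, 215.0]), (np.int32(56), [190, 208, 9, 8], [194.1, 211.5])]
scene 40 [(np.int32(61), [161, 205, 10, 8], [165.3, 209.0]), (np.int32(40), [180, 208, 7, 7], [182.9, 210.9]), (np.int32(74), [196, 207, 10, 10], [200.4, 211.2])]
scene 50 [(np.int32(71), [160, 205, 11, 9], [165.2, 208.9]), (np.int32(45), [180, 207, 7, 8], [183.0, 210.8]), (np.int32(86), [195, 207, 12, 10], [200.7, 211.2])]
scene 60 [(np.int32(79), [160, 205, 11, 9], [165.2, 209.0]), (np.int32(52), [179, 207, 8, 8], [182.8, 210.7]), (np.int32(94), [195, 207, 12, 10], [200.5, 211.2]), (np.int32(21), [146, 216, 7, 4], [149.2, 217.2])]
scene 40 [(np.int32(56), [308, 170, 10, 8], [312.7, 172.8]), (np.int32(54), [321, 181, 10, 8], [325.2, 184.8]), (np.int32(34), [336, 193, 7, 6], [338.9, 195.6])]
scene 50 [(np.int32(64), [308, 169, 10, 9], [312.6, 172.7]), (np.int32(59), [320, 181, 11, 8], [325.2, 184.8]), (np.int32(37), [336, 193, 7, 6], [339.1, 195.6])]
scene 60 [(np.int32(41), [351, 165, 14, 4], [357.6, 166.9]), (np.int32(73), [308, 169, 11, 9], [312.7, 172.6]), (np.int32(61), [320, 181, 11, 8], [325.2, 184.7]), (np.int32(40), [336, 193, 7, 6], [339.0, 195.6])]
```

View pics/top0z.png

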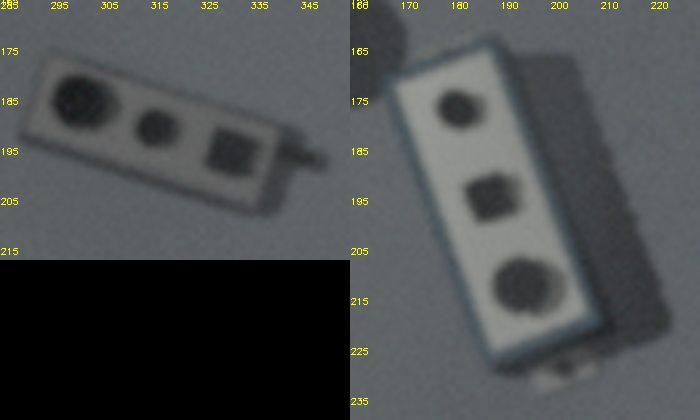

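View pics/scene0z.png

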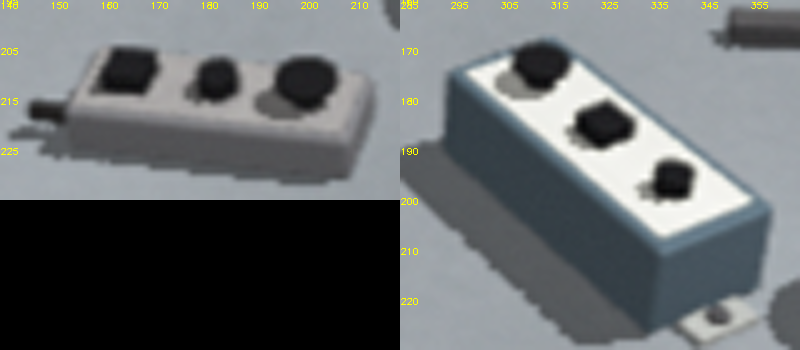

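The zoomed views show all six buttons clearly. Top view: handset square (330.5,195), round (315.5,190), mushroom (300.5,185). Station square (187,194), jog (181,176.5), mushroom (193.5,211.5). Next I'll triangulate and check against the known spacings.

Run:
```python
from h import *
T=np.load("top0.npz");S=np.load("scene0.npz")
L={"hs":((330.6,195.2),(165.2,208.8),.039),"hm":((315.6,190.2),(182.9,210.8),.039),"hst":((300.5,184.9),(200.5,211),.042),
"ss":((187.0,194),(325.2,184.8),.069),"sj":((180.8,176.5),(339,195.6),.069),"sst":((193.2,211.5),(312.7,172.7),.072),
"slug":((261,181.5),(248,209.5),.045)}
P={}
for k,(t,s,z) in L.items():
    P[k],e=tri(T,t,S,s);print(k,P[k].round(4),round(e,4),"topz",onz(T,t,z).round(4)[:2],"scz",onz(S,s,z).round(4)[:2])
    P[k]=(onz(T,t,z)+onz(S,s,z))/2
for a,b in(("hst","hs"),("hst","hm"),("sst","sj"),("sst","ss")):
    d=(P[b]-P[a])[:2];print(a,b,np.linalg.norm(d),np.degrees(np.arctan2(d[1],d[0])))
for uv in [(258,216),(271,216),(271,229),(258,229)]: print("tube",onz(T,uv,.07).round(3))
```

```text
hs [ 0.5683 -0.2164  0.0381] 0.0031 topz [ 0.5682 -0.2147] scz [ 0.5692 -0.2178]
hm [ 0.5844 -0.1693  0.0379] 0.0024 topz [ 0.5842 -0.168 ] scz [ 0.5856 -0.1705]
hst [ 0.6004 -0.1219  0.044 ] 0.0031 topz [ 0.6008 -0.1205] scz [ 0.5978 -0.1235]
ss [0.5681 0.2312 0.067 ] 0.0054 topz [0.5684 0.2335] scz [0.5709 0.2274]
sj [0.6236 0.2527 0.0677] 0.0041 topz [0.6239 0.2545] scz [0.6253 0.2499]
sst [0.5127 0.2095 0.0734] 0.0053 topz [0.5134 0.2124] scz [0.511  0.2074]
slug [0.612  0.0037 0.0421] 0.0009 topz [0.6116 0.0041] scz [0.6155 0.0028]
hst hs 0.09906930926443094 -108.00453172704324
hst hm 0.04934755265682785 -106.96291331766284
sst sj 0.12007335926513446 20.613571118117445
sst ss 0.06106578535561254 19.693016706730255
tube [0.5   0.013 0.07 ]
tube [ 0.499 -0.027  0.07 ]
tube [ 0.46  -0.027  0.07 ]
tube [0.46  0.013 0.07 ]
```

Triangulated heights and button spacings (99, 120 and 61 mm) match the spec. Handset square is at (0.569,-0.216) with its x axis at -108°. Station square is at (0.569,0.231) with its x axis at 20.5°. I'll shut the fingers and move over the handset square.

Emit:
apply_moves(
  commands=[
    {"grip": 0,"dp": [-15,10,0],"yaw": -0.04},
    {"grip": 0,"dp": [-40,26,0],"yaw": -0.12},
    {"grip": 0,"dp": [-75,49,0],"yaw": -0.2},
    {"grip": 0,"dp": [-115,75,0],"yaw": -0.3},
    {"grip": 0,"dp": [-155,101,0],"yaw": -0.4},
    {"grip": 0,"dp": [-195,127,0],"yaw": -0.5},
    {"grip": 0,"dp": [-235,153,0],"yaw": -0.6},
    {"grip": 0,"dp": [-275,179,0],"yaw": -0.7},
    {"grip": 0,"dp": [-315,206,5],"yaw": -0.8},
    {"grip": 0,"dp": [-355,232,10],"yaw": -0.9},
    {"grip": 0,"dp": [-395,258,20],"yaw": -0.96},
    {"grip": 0,"dp": [-425,278,30],"yaw": -1.005},
  ],
  newtons=10,
)

```text
time_s: 1.65
tcp_pos: [0.5116, -0.2762, 0.1965]
eef_rot: [-180.0, 0.0, -107.7]
contact_force: [-0.5, -0.4, 0.6]
gripper_width: 0.0004
```

Emit:
apply_moves(
  commands=[
    {"grip": 0,"dp": [-20,-10,10]},
    {"grip": 0,"dp": [-50,-24,30]},
    {"grip": 0,"dp": [-70,-34,50]},
    {"grip": 0,"dp": [-75,-36,62]},
    {"grip": 0,"dp": [-75,-36,66]},
    {"grip": 0,"dp": [-75,-36,66]},
  ],
)

```text
$.commands[0]: bad value
```

Run:
```python
from plant import get_state, capture
from h import *
s=get_state();print(s["time_s"],s["tcp_pos"],s["eef_rot"],s["contact_force"])
for n in ["wrist","top","scene"]:
    c=capture(n);cv2.imwrite(f"pics/{n}1.png",c["color"][:,:,::-1])
im=cv2.imread("pics/wrist1.png")
# project buttons to wrist
c=capture("wrist");Tt=c["T_tool_cam"];K=c["camera_matrix"]
Rt=R.from_euler('xyz',s["eef_rot"],degrees=True).as_matrix()
for p in [(.569,-.216,.044),(.585,-.169,.044),(.600,-.122,.048)]:
    q=Rt.T@(np.array(p)-s["tcp_pos"]);q=Tt[:3,:3].T@(q-Tt[:3,3]);x,y,z=q[0],-q[1],-q[2]
    th=np.arctan2(np.hypot(x,y),z);k=th/np.hypot(x,y)
    u,v=K[0,2]+K[0,0]*k*x,K[1,2]+K[1,1]*k*y;print(u,v)
    cv2.drawMarker(im,(int(round(u)),int(round(v))),(0,0,255),0,8)
cv2.imwrite("pics/wrist1m.png",cv2.resize(im,(768,576)))
```

```text
1.65 [ 0.51157041 -0.27624273  0.19646093] [-1.79971458e+02  1.41597424e-02 -1.07745875e+02] [-0.48270974 -0.36877302  0.55589093]
222.60663162102492 238.40804015774506
223.62305803530154 274.5050287068784
225.23303361989952 307.51583833518913
```

View pics/wrist1m.png

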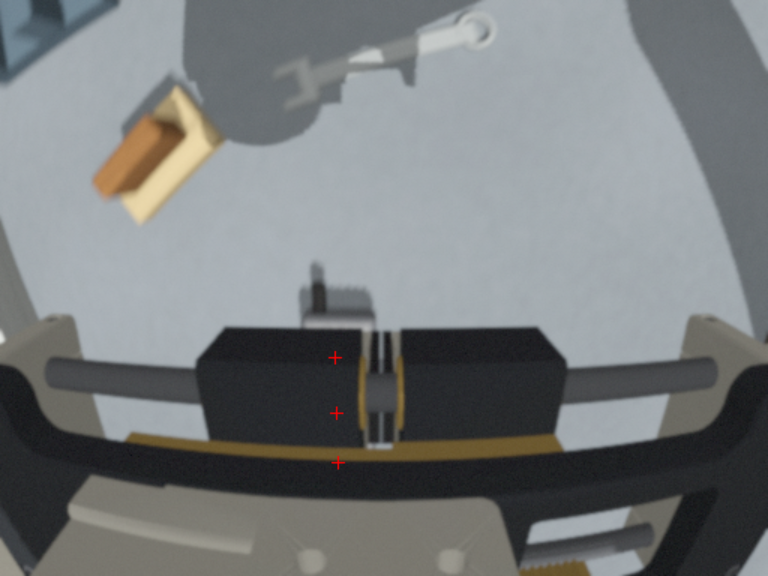

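View pics/scene1.png

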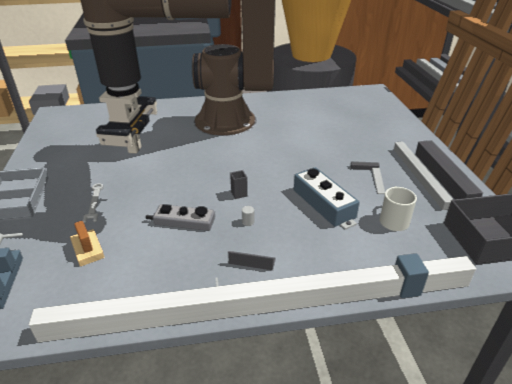

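The wrist view shows the handset's aerial at (318,270 of 768 wide), left of the finger axis. That fits the offset still to go. The move was refused because "yaw" is required in every row, so I'll resend it.

Emit:
apply_moves(
  commands=[
    {"grip": 0,"dp": [-20,-10,10],"yaw": 0},
    {"grip": 0,"dp": [-50,-24,30],"yaw": 0},
    {"grip": 0,"dp": [-70,-34,50],"yaw": 0},
    {"grip": 0,"dp": [-75,-36,62],"yaw": 0},
    {"grip": 0,"dp": [-75,-36,66],"yaw": 0},
    {"grip": 0,"dp": [-75,-36,66],"yaw": 0},
  ],
)

```text
time_s: 2.6
tcp_pos: [0.5675, -0.2188, 0.1305]
eef_rot: [180.0, -0.0, -108.0]
contact_force: [0.7, -0.3, 0.4]
gripper_width: 0.0002
```

```bash
cat > look.py <<'E'
import sys
from plant import get_state, capture
from h import *
i=sys.argv[1]
s=get_state();print(s["time_s"],s["tcp_pos"],s["eef_rot"],s["contact_force"])
o=[]
for n in ["scene","wrist"]:
    c=capture(n);im=c["color"][:,:,::-1].copy();cv2.imwrite(f"pics/{n}{i}.png",im)
    if n=="scene": x=[int(v) for v in sys.argv[2:6]];im=cv2.resize(im[x[1]:x[3],x[0]:x[2]],(400,300),interpolation=cv2.INTER_CUBIC)
    else: im=cv2.resize(im,(400,300))
    o.append(im)
cv2.imwrite(f"pics/look{i}.png",np.hstack(o))
E
python3 look.py 2 120 120 240 240
```

```text
2.6 [ 0.56746    -0.21883177  0.1304814 ] [ 1.79973632e+02 -1.44739402e-02 -1.08017184e+02] [ 0.67294585 -0.291461    0.40712986]
```

View pics/look2.png

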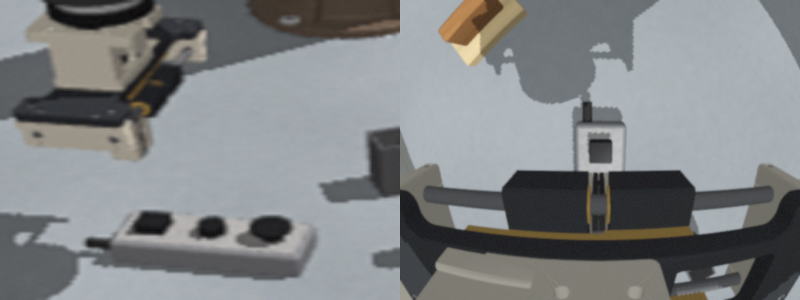

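The wrist view shows the handset's square button just beyond the fingers at about (600,151), in line with the finger axis. I'll measure it.

```bash
cat >> h.py <<'E'
def wonz(c,s,uv,z):
    K=c["camera_matrix"];T=c["T_tool_cam"];a=np.array([(uv[0]-K[0,2]),(uv[1]-K[1,2])]);r=np.hypot(*a);th=r/K[0,0]
    d=np.array([np.sin(th)*a[0]/r,-np.sin(th)*a[1]/r,-np.cos(th)])
    Rt=R.from_euler('xyz',s["eef_rot"],degrees=True).as_matrix()
    d=Rt@T[:3,:3]@d;o=np.array(s["tcp_pos"])+Rt@T[:3,3]
    return o+d*(z-o[2])/d[2]
E
python3 - <<'E'
from plant import get_state, capture
from h import *
im=cv2.imread("pics/wrist2.png")
cr=cv2.resize(im[140:230,210:310],None,fx=6,fy=6,interpolation=cv2.INTER_CUBIC)
for i in range(0,100,10): cv2.putText(cr,str(210+i),(i*6,8),0,.3,(0,0,255),1)
for i in range(0,90,10): cv2.putText(cr,str(140+i),(0,i*6+4),0,.3,(0,0,255),1)
cv2.imwrite("pics/w2z.png",cr)
E
```

```text
(no output)
```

View pics/w2z.png

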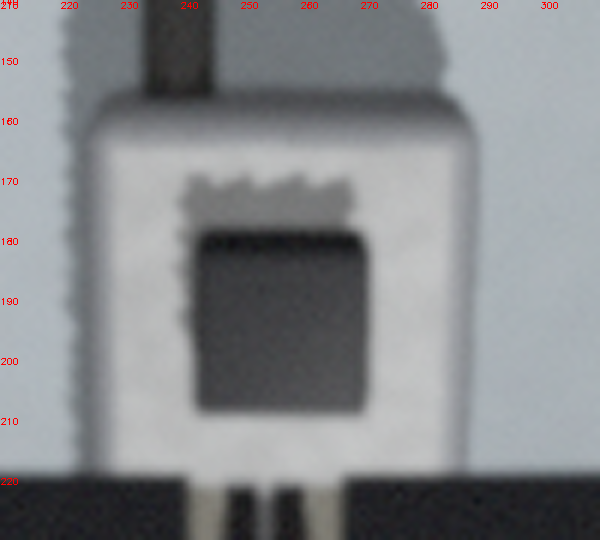

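Run:
```python
from plant import get_state, capture
from h import *
s=get_state();c=capture("wrist")
for uv in [(255.3,195),(241,182),(270,182),(241,208),(270,208)]: print(wonz(c,s,uv,.044).round(4))
p=wonz(c,s,(255.3,195),.044);Rt=R.from_euler('xyz',s["eef_rot"],degrees=True).as_matrix()
print(Rt.T@(p-s["tcp_pos"]))
```

```text
[ 0.5675 -0.2165  0.044 ]
[ 0.5756 -0.2313  0.044 ]
[ 0.5519 -0.2236  0.044 ]
[ 0.5831 -0.209   0.044 ]
[ 0.5589 -0.2011  0.044 ]
[-0.00222249  0.00120798  0.08723324]
```

Wrist measurement gives (0.568,-0.2165) and a 25 x 25 mm face, which agrees with the other cameras. I'll descend slowly while watching the force.

Emit:
apply_moves(
  commands=[
    {"grip": 0,"dp": [-2,1,10],"yaw": 0},
    {"grip": 0,"dp": [-2,1,30],"yaw": 0},
    {"grip": 0,"dp": [-2,1,50],"yaw": 0},
    {"grip": 0,"dp": [-2,1,66],"yaw": 0},
    {"grip": 0,"dp": [-2,1,76],"yaw": 0},
    {"grip": 0,"dp": [-2,1,80],"yaw": 0},
    {"grip": 0,"dp": [-2,1,82],"yaw": 0},
    {"grip": 0,"dp": [-2,1,82],"yaw": 0},
  ],
)

```text
time_s: 3.75
tcp_pos: [0.5678, -0.2162, 0.0489]
eef_rot: [-180.0, 0.0, -108.0]
contact_force: [-0.2, 1.0, 0.2]
gripper_width: 0.0001
```

```bash
python3 look.py 3 130 170 230 245
```

```text
3.75 [ 0.56781138 -0.21619942  0.04892408] [-1.79965697e+02  5.72938226e-03 -1.07988098e+02] [-0.17375383  1.01502059  0.19963084]
```

View pics/look3.png

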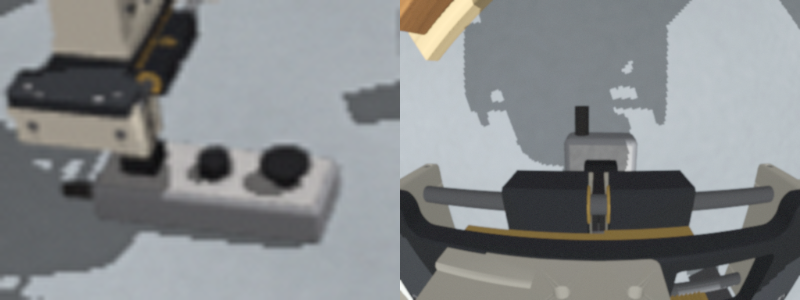

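The fingers are just over the square button: tips at (150,150) in the scene crop, well clear of the round button at (213,163). I'll press in small steps.

Emit:
apply_moves(
  commands=[
    {"grip": 0,"dp": [0,0,1],"yaw": 0},
    {"grip": 0,"dp": [0,0,2],"yaw": 0},
    {"grip": 0,"dp": [0,0,3],"yaw": 0},
    {"grip": 0,"dp": [0,0,4],"yaw": 0},
    {"grip": 0,"dp": [0,0,5],"yaw": 0},
    {"grip": 0,"dp": [0,0,6],"yaw": 0},
    {"grip": 0,"dp": [0,0,7],"yaw": 0},
    {"grip": 0,"dp": [0,0,8],"yaw": 0},
  ],
)

```text
time_s: 4.85
tcp_pos: [0.5676, -0.2162, 0.0406]
eef_rot: [-180.0, 0.0, -108.0]
contact_force: [-1.3, 0.7, 4.2]
gripper_width: 0.0006
```

Emit:
apply_moves(
  commands=[
    {"grip": 0,"dp": [0,0,1],"yaw": 0},
    {"grip": 0,"dp": [0,0,2],"yaw": 0},
    {"grip": 0,"dp": [0,0,3],"yaw": 0},
  ],
)

```text
time_s: 5.22
tcp_pos: [0.5675, -0.2162, 0.0375]
eef_rot: [180.0, -0.0, -108.0]
contact_force: [-0.8, 0.6, 2.9]
gripper_width: 0.0004
```

Emit:
apply_moves(
  commands=[
    {"grip": 0,"dp": [0,0,0.5],"yaw": 0},
    {"grip": 0,"dp": [0,0,0.5],"yaw": 0},
  ],
)

```text
time_s: 5.48
tcp_pos: [0.5676, -0.2162, 0.0369]
eef_rot: [180.0, -0.0, -108.0]
contact_force: [-0.3, -0.3, 1.2]
gripper_width: 0.0009
```

Emit:
apply_moves(
  commands=[
    {"grip": 0,"dp": [0,0,0.5],"yaw": 0},
    {"grip": 0,"dp": [0,0,0.5],"yaw": 0},
  ],
)

```text
time_s: 5.72
tcp_pos: [0.5675, -0.2162, 0.0365]
eef_rot: [180.0, 0.0, -108.0]
contact_force: [-1.0, 0.4, 1.7]
gripper_width: 0.0003
```

Emit:
apply_moves(
  commands=[
    {"grip": 0,"dp": [0,0,0.4],"yaw": 0},
    {"grip": 0,"dp": [0,0,0.4],"yaw": 0},
  ],
)

```text
time_s: 5.98
tcp_pos: [0.5676, -0.2162, 0.0363]
eef_rot: [-180.0, -0.0, -108.0]
contact_force: [-1.7, 0.3, 4.6]
gripper_width: 0.0008
```

Emit:
apply_moves(
  commands=[
    {"grip": 0,"dp": [0,0,0.3],"yaw": 0},
    {"grip": 0,"dp": [0,0,0.3],"yaw": 0},
  ],
)

```text
time_s: 6.22
tcp_pos: [0.5675, -0.2161, 0.0363]
eef_rot: [-180.0, -0.0, -108.0]
contact_force: [-2.6, 1.3, 6.9]
gripper_width: 0.0005
```

The stop is reached: z holds at 0.0363 while force rises to 7 N, so travel is about 7.7 mm. Now straight up, then look.

Emit:
apply_moves(
  commands=[
    {"grip": 0,"dp": [0,0,-2],"yaw": 0},
    {"grip": 0,"dp": [0,0,-6],"yaw": 0},
    {"grip": 0,"dp": [0,0,-15],"yaw": 0},
    {"grip": 0,"dp": [0,0,-35],"yaw": 0},
    {"grip": 0,"dp": [0,0,-60],"yaw": 0},
    {"grip": 0,"dp": [0,0,-80],"yaw": 0},
    {"grip": 0,"dp": [0,0,-94],"yaw": 0},
    {"grip": 0,"dp": [0,0,-94],"yaw": 0},
  ],
)

```text
time_s: 7.22
tcp_pos: [0.5682, -0.2162, 0.1311]
eef_rot: [-179.9, 0.0, -108.0]
contact_force: [0.3, 0.0, -0.3]
gripper_width: 0.0002
```

```bash
python3 look.py 4 130 170 230 245
```

```text
7.225 [ 0.56820733 -0.21622767  0.13105476] [-1.79875806e+02  2.79283278e-02 -1.07987167e+02] [ 0.26639082  0.03683147 -0.2684289 ]
```

View pics/look4.png

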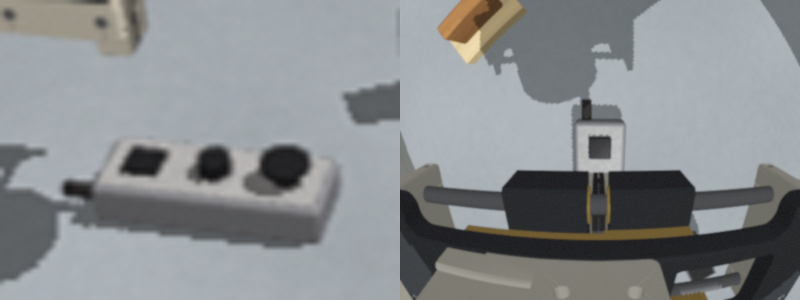

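The button at (145,160) in the scene crop now sits nearly flush and the handset hasn't moved. Next I'll move to the station, turning the jaws across its button row.

Emit:
apply_moves(
  commands=[
    {"grip": 0,"dp": [-10,3,-15],"yaw": 0.03},
    {"grip": 0,"dp": [-38,12,-34],"yaw": 0.1},
    {"grip": 0,"dp": [-76,25,-36],"yaw": 0.2},
    {"grip": 0,"dp": [-118,38,-36],"yaw": 0.3},
    {"grip": 0,"dp": [-160,52,-36],"yaw": 0.4},
    {"grip": 0,"dp": [-205,66,-36],"yaw": 0.5},
    {"grip": 0,"dp": [-250,81,-36],"yaw": 0.6},
    {"grip": 0,"dp": [-295,95,-36],"yaw": 0.7},
    {"grip": 0,"dp": [-340,110,-36],"yaw": 0.8},
    {"grip": 0,"dp": [-385,124,-36],"yaw": 0.87},
    {"grip": 0,"dp": [-415,134,-36],"yaw": 0.9},
    {"grip": 0,"dp": [-425,137,-36],"yaw": 0.9},
  ],
)

```text
time_s: 8.82
tcp_pos: [0.5679, 0.2319, 0.1644]
eef_rot: [-180.0, -0.1, -159.5]
contact_force: [0.5, 0.6, 0.0]
gripper_width: 0.0004
```

Emit:
apply_moves(
  commands=[
    {"grip": 0,"dp": [0,0,0],"yaw": 0},
    {"grip": 0,"dp": [0,0,0],"yaw": 0},
  ],
)

```text
time_s: 9.07
tcp_pos: [0.5683, 0.2293, 0.1655]
eef_rot: [-180.0, -0.1, -159.6]
contact_force: [0.9, 0.4, -0.1]
gripper_width: 0.0004
```

```bash
python3 look.py 5 240 80 400 200;python3 - <<'E'
from h import *
im=cv2.imread("pics/wrist5.png")
cr=cv2.resize(im[130:230,200:320],None,fx=6,fy=6,interpolation=cv2.INTER_CUBIC)
for i in range(0,120,10): cv2.putText(cr,str(200+i),(i*6,8),0,.3,(0,0,255),1)
for i in range(0,100,10): cv2.putText(cr,str(130+i),(0,i*6+4),0,.3,(0,0,255),1)
cv2.imwrite("pics/w5z.png",cr)
E
```

```text
9.075 [0.56833335 0.22934686 0.16547317] [-1.79984535e+02 -5.02543388e-02 -1.59582668e+02] [ 0.9183059   0.39045077 -0.08499162]
```

View pics/look5.png

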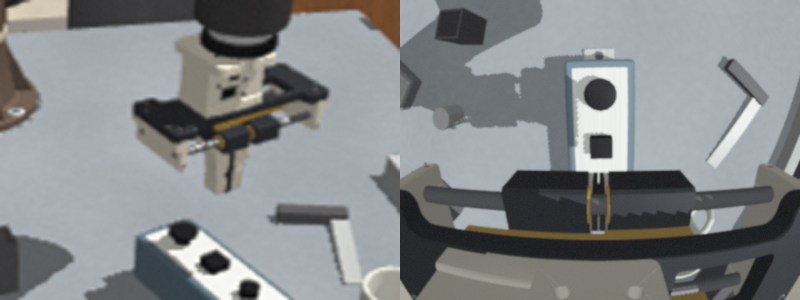

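View pics/w5z.png

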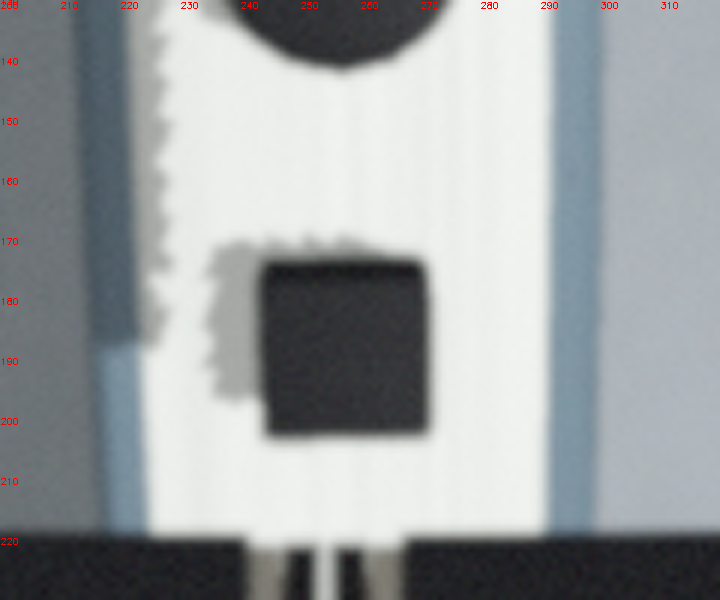

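The wrist view shows the station's square button with its top face at cols 242.5–269.5, rows 177–202. The mushroom is at the top of the crop, and the row is aligned with the tool x axis.

Run:
```python
from plant import get_state, capture
from h import *
s=get_state();c=capture("wrist")
for uv in [(256,189.5),(242.5,177),(269.5,177),(242.5,202),(269.5,202)]: print(wonz(c,s,uv,.074).round(4))
p=wonz(c,s,(256,189.5),.074);Rt=R.from_euler('xyz',s["eef_rot"],degrees=True).as_matrix()
print(s["tcp_pos"],Rt.T@(p-s["tcp_pos"]))
```

```text
[0.5668 0.2304 0.074 ]
[0.5603 0.2155 0.074 ]
[0.5522 0.2375 0.074 ]
[0.5819 0.2232 0.074 ]
[0.5735 0.2458 0.074 ]
[0.5685401  0.22932412 0.16584441] [0.00119789 0.00163692 0.0918446 ]
```

Emit:
apply_moves(
  commands=[
    {"grip": 0,"dp": [0,1.5,10],"yaw": 0},
    {"grip": 0,"dp": [0,1.5,30],"yaw": 0},
    {"grip": 0,"dp": [0,1.5,50],"yaw": 0},
    {"grip": 0,"dp": [0,1.5,68],"yaw": 0},
    {"grip": 0,"dp": [0,1.5,80],"yaw": 0},
    {"grip": 0,"dp": [0,1.5,85],"yaw": 0},
    {"grip": 0,"dp": [0,1.5,87],"yaw": 0},
    {"grip": 0,"dp": [0,1.5,87],"yaw": 0},
  ],
)

```text
time_s: 10.22
tcp_pos: [0.5682, 0.2319, 0.0792]
eef_rot: [180.0, 0.0, -159.6]
contact_force: [0.3, -0.4, 0.8]
gripper_width: 0.0004
```

```bash
python3 look.py 6 280 140 380 215
```

```text
10.225 [0.56824039 0.23194281 0.07924969] [ 1.79991303e+02  3.68599095e-02 -1.59553978e+02] [ 0.28426964 -0.41028454  0.75833   ]
```

View pics/look6.png

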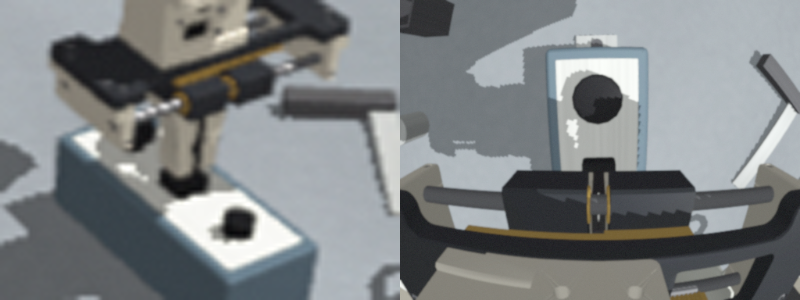

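The fingertips are centred on the square button at (183,183) in the crop, clear of the jog button at (238,222) and the mushroom. I'll press.

Emit:
apply_moves(
  commands=[
    {"grip": 0,"dp": [0,0,1],"yaw": 0},
    {"grip": 0,"dp": [0,0,2],"yaw": 0},
    {"grip": 0,"dp": [0,0,3],"yaw": 0},
    {"grip": 0,"dp": [0,0,4],"yaw": 0},
    {"grip": 0,"dp": [0,0,5],"yaw": 0},
    {"grip": 0,"dp": [0,0,6],"yaw": 0},
    {"grip": 0,"dp": [0,0,7],"yaw": 0},
    {"grip": 0,"dp": [0,0,8],"yaw": 0},
    {"grip": 0,"dp": [0,0,9],"yaw": 0},
  ],
)

```text
time_s: 11.45
tcp_pos: [0.568, 0.2318, 0.0698]
eef_rot: [-180.0, 0.0, -159.6]
contact_force: [-2.0, -0.6, 3.2]
gripper_width: 0.0002
```

Emit:
apply_moves(
  commands=[
    {"grip": 0,"dp": [0,0,1],"yaw": 0},
    {"grip": 0,"dp": [0,0,2],"yaw": 0},
  ],
)

```text
time_s: 11.7
tcp_pos: [0.568, 0.2318, 0.0678]
eef_rot: [-180.0, -0.0, -159.6]
contact_force: [-1.3, 0.3, 3.1]
gripper_width: 0.0006
```

Emit:
apply_moves(
  commands=[
    {"grip": 0,"dp": [0,0,0.5],"yaw": 0},
    {"grip": 0,"dp": [0,0,0.5],"yaw": 0},
  ],
)

```text
time_s: 11.95
tcp_pos: [0.568, 0.2318, 0.0673]
eef_rot: [-180.0, -0.0, -159.6]
contact_force: [-0.5, -0.6, 1.9]
gripper_width: -0.0002
```

Emit:
apply_moves(
  commands=[
    {"grip": 0,"dp": [0,0,0.5],"yaw": 0},
    {"grip": 0,"dp": [0,0,0.5],"yaw": 0},
  ],
)

```text
time_s: 12.2
tcp_pos: [0.568, 0.2318, 0.0668]
eef_rot: [-180.0, -0.0, -159.6]
contact_force: [-0.2, 0.2, 2.2]
gripper_width: 0.0004
```

Emit:
apply_moves(
  commands=[
    {"grip": 0,"dp": [0,0,0.5],"yaw": 0},
    {"grip": 0,"dp": [0,0,0.5],"yaw": 0},
  ],
)

```text
time_s: 12.45
tcp_pos: [0.568, 0.2318, 0.0664]
eef_rot: [180.0, 0.0, -159.6]
contact_force: [-0.1, -1.5, 2.0]
gripper_width: 0.0006
```

Emit:
apply_moves(
  commands=[
    {"grip": 0,"dp": [0,0,0.4],"yaw": 0},
    {"grip": 0,"dp": [0,0,0.4],"yaw": 0},
  ],
)

```text
time_s: 12.7
tcp_pos: [0.568, 0.2318, 0.0663]
eef_rot: [-180.0, 0.0, -159.5]
contact_force: [-2.0, -1.0, 5.4]
gripper_width: 0.0005
```

Emit:
apply_moves(
  commands=[
    {"grip": 0,"dp": [0,0,0.4],"yaw": 0},
    {"grip": 0,"dp": [0,0,0.4],"yaw": 0},
  ],
)

```text
time_s: 12.95
tcp_pos: [0.5681, 0.2318, 0.0663]
eef_rot: [-180.0, 0.0, -159.5]
contact_force: [-2.6, -1.5, 8.5]
gripper_width: 0.0008
```

The stop is reached here too: z holds at 0.0663 while force rises to 8.5 N. Drawing back.

Emit:
apply_moves(
  commands=[
    {"grip": 0,"dp": [0,0,-2],"yaw": 0},
    {"grip": 0,"dp": [0,0,-6],"yaw": 0},
    {"grip": 0,"dp": [0,0,-15],"yaw": 0},
    {"grip": 0,"dp": [0,0,-35],"yaw": 0},
    {"grip": 0,"dp": [0,0,-60],"yaw": 0},
    {"grip": 0,"dp": [0,0,-90],"yaw": 0},
    {"grip": 0,"dp": [0,0,-115],"yaw": 0},
    {"grip": 0,"dp": [0,0,-130],"yaw": 0},
    {"grip": 0,"dp": [0,0,-135],"yaw": 0},
    {"grip": 0,"dp": [0,0,-135],"yaw": 0},
  ],
)

```text
time_s: 14.2
tcp_pos: [0.5678, 0.2317, 0.2002]
eef_rot: [180.0, -0.0, -159.6]
contact_force: [0.9, 0.4, 0.6]
gripper_width: 0.0003
```

```bash
python3 look.py 7 280 150 380 225
python3 - <<'E'
import cv2,numpy as np
a=cv2.imread("pics/scene0.png")[195:235,140:220];b=cv2.imread("pics/scene7.png")[195:235,140:220]
cv2.imwrite("pics/cmp.png",cv2.resize(np.hstack([a,b]),None,fx=5,fy=5,interpolation=cv2.INTER_CUBIC))
E
```

```text
14.2 [0.56780181 0.23170801 0.20015312] [ 1.79997248e+02 -2.78022320e-02 -1.59562834e+02] [0.86222893 0.44019703 0.55552781]
```

View pics/look7.png

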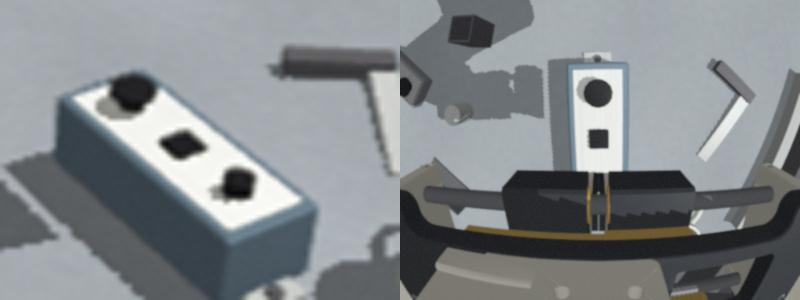

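View pics/cmp.png

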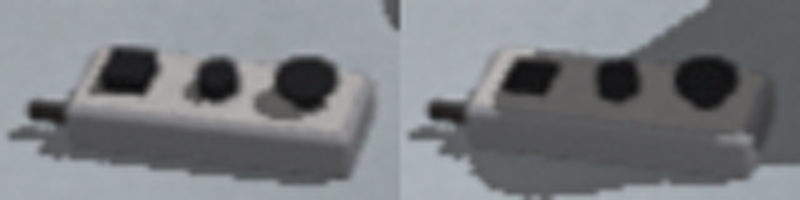

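View pics/scene7.png

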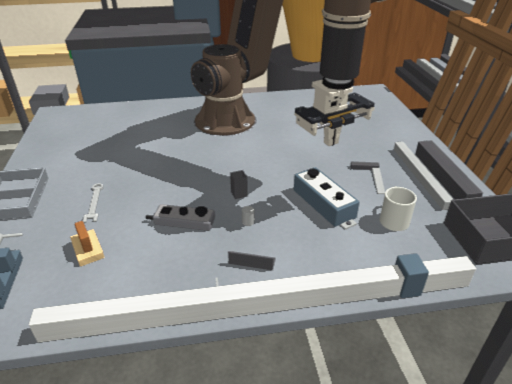

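Both square buttons sit nearly flush. The handset and all the other objects are at the same pixels as before, and the arm is clear.

```bash
python3 -c "
from plant import close_job;print(close_job())"
```

```text
the job is handed in; nothing more can be done
None
```

I pressed the handset's square button fully down first, then the station's square button, and drew back to 0.20 m. I then handed the job in at about 14 s.

- **Travel:** Each button was driven to its hard stop and went down about 7.7 mm. The largest force I read was about 7 N on the handset and 9 N on the station.
- **Last pictures:** Both square buttons sit nearly flush. The handset and the other objects show no visible movement. The fingers stayed clear of the round buttons.
- **Failed or disagreeing checks:** One move call was refused because its rows lacked "yaw"; nothing moved, and I resent it. The scene and top cameras differed by up to 6 mm on the station button, so I went by the wrist camera's measurement there.

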